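# Set the air pressure through the guard cap

### The arm

A 6-joint arm with a two-finger parallel gripper is mounted at the origin on a cart in front of the work surface, level with it; the furniture and walls round the work are solid. World frame = base frame: x ahead of the robot, y to its left, z up, the work surface at z = 0. Lengths are in m, angles in degrees, forces in N, time in s.
With the tool pointing down it reaches from about 0.3 to 0.75 m from the base axis. Payload 8.5 kg.
Tool frame: the origin (TCP) lies at the very end of the fingers, on their centre line; the grasp point (between the pads) lies 19 mm behind it; z points along the fingers, y is the line along which they close (so a half turn about z gives the same grasp; the last joint's range is limited). The gripper opens to 85 mm and grips with 20 to 120 N. Pads are 22 mm wide; open, the fingers measure 114 mm over their backs; the gripper's body (76 mm by 85 mm) begins 54 mm behind the grasp point. The pads swing forward as they close: fully open they stand 13 mm farther back than shut.
Start: joints at [64.154, 21.807, 74.336, -0, 83.858, -12.336], TCP at [0.128, 0.535, 0.231] pointing down, gripper open.
Joint ranges: [-178.18, 178.18], [-50.72, 133.34], [12.68, 142.11], [-81.47, 261.47], [9.98, 163.14], [-165.26, 165.26]. Speed limits (degrees/s): [136.94, 136.94, 180, 180, 180, 180].

### API

Orientations are given as a 3x3 rotation matrix whose columns are the frame's x, y, z axes.
In Python, from rig import observe, cams, ticket gives the robot as it stands.
- The arm moves only by the tool move_arm, never from a script. Its arguments are lists of equal length, an entry for each row: "jaw": the finger opening in cm, from 0 to 8.54; "dp": the shift along the tool's x, y, z in cm, a list of three; "turn": the turn, a rotation vector about the tool's x, y, z in rad, a list of three. In form: {"jaw": [jaw, ...], "dp": [[tx, ty, tz], ...], "turn": [[wx, wy, wz], ...]}. A call has 1 to 12 rows; each row shifts and turns the commanded pose from where the row before left it, along the tool's axes as they then stand; what a row does not reach is not made up. A row lasts 1/12 s, in which the tool goes at most 41.7 mm and 7.16 degrees, less where a joint would pass 70% of its speed; a pose out of reach is approached as far as the arm can. A call is refused whole if a number of a shift passes 4.17 or a number of a turn 0.125, either way. A call with a gripper value outside its range is refused whole. The fingers move at their own pace and stop on an object; "force" is the grip in N (left out, the last holds). Time passes only in rows, so rows that do not move let the fingers close. It gives the time, the measured TCP pose, the force, the opening and the grip force at its end, in the units of the state.
- observe(): the state, without advancing time (a new reading comes with each control period).
- cams.get_image(name): name is "side" or "top"; returns (picture, depth): 384x512x3 uint8, red, green, blue; 384x512 float32, m along the optical axis (not along the pixel's ray), 0 where there is no reading.
- cams.calibration(name): a dict with "vertical_fov" (degrees; the focal length in pixels is half the picture's height over the tangent of half this angle, whatever the lens; pixels are square), "cx", "cy" (the principal point, pixels), "view" (4x4, takes a point from world to camera coordinates). Camera axes: x right, y up, looking along -z (the intrinsics and any distortion apply to the point x, -y, -z); pixel columns grow to the right and rows downward; lengths in m; the calibration is good to about 2 mm. A picture is of the moment at which its call begins. calibration takes no time and is no camera call.
- ticket.close_job(): hands the job in; it is judged then, once.
Trained networks look in the newest picture that a camera, given by its name, has taken for a name from the list of things; names that differ only in an ending like _2 or _b are one class to them, and where a whole thing is asked for, a point or a joint stands for the part that bears it (a point fixed in the world has none). Each returns a list of dicts, best first, with "p" (0 to 1); they miss things now and then, are a little off and sometimes report something else, mostly with a low value. They report only what shows in the picture. A call takes as long as a camera call.
- cams.spot_in(camera, query): "box" ([centre column, centre row, width, height] as shares, 0 to 1, of the picture: columns of its width, rows of its height, round what is visible of it).
- cams.outline_of(camera, query): "mask" (384x512 bool, what is visible of it) and "box" ([centre column, centre row, width, height] as shares, 0 to 1, of the picture: columns of its width, rows of its height, round what is visible of it).
- cams.mark_of(camera, query): "location" ([column, row] as shares, 0 to 1, of the picture: columns of its width, rows of its height: a listed point, or the origin of a listed thing).
The state is a dict: "time_s": time; "q": joint angles; "qvel": joint speeds; "joint_efforts": joint torques, N m; "position": TCP position; "tool_rot": TCP orientation; "ft_force": force on the tool from outside, world axes, zero at the start; "wrist_torque": the same for the moment, N m; "grip_width": finger opening in m; "gripper_force": force on a finger pad.
Only numpy, scipy, OpenCV 4.12 (cv2) and the standard library are available. Lean on these libraries where they do the work, as an engineer would, in place of code of your own. Each camera call takes 0.05 s, during which the arm holds its last target. There are 200 camera calls.

### The job

The nailer needs more air. Take the screwdriver out of the wooden tool block, reach with it down through the narrow opening in the guard cap of the air set, feel its blade into the slot of the sunk adjusting screw and turn it clockwise until the gauge needle stands in the green sector, never into the red. Press only lightly (a few newtons), keep the hand itself off the air set, leave the other things where they are, and finally stand the screwdriver back in its hole in the block.

Things in the scene. Friction and masses are not known exactly. Their poses are not given: they have to be found in the camera images.
- screwdriver_grip (a point): Screwdriver, red round grip 29 mm thick and 98 mm long, 6 mm steel shank, 220 mm over all, standing tip down in the tool block with up to 2.5 degrees of play. The point is on the tool's axis in the grip, 33 mm below its top, 187 mm above the tip. y points along the tool from tip to grip (up), x along the blade's width (6.2 mm), z across its thickness (2 mm).
- screwdriver_tip (a point): The end of the same screwdriver's flat blade (6.2 x 2 mm, 10 mm long), on the tool's axis; same axes. At the start it stands on the bench.
- block_hole (a point): Mouth of the screwdriver's hole in the fixed beech tool block (60 x 110 x 95 mm): the hole's middle, level with the block's top, 95 mm above the bench. The hole is 10 mm wide, goes straight down to the bench and is countersunk to 18 mm over its top 6 mm. A pencil is fixed in the block 63 mm from the hole, toward the block's -y; it stands 65 mm above the block.
- guard_mouth (a point): Centre of the opening in the top of the aluminium guard cap (43 mm wide) of the portable air set (red reservoir, grey regulator, brass fittings; fixed to the bench), 88 mm above the bench. The opening is 10 mm wide, countersunk to 19 mm over its top 4.5 mm, straight for 3.5 mm, then widens to 16 mm. z points up; x points away from the robot, to the reservoir.
- needle (a joint): Gauge needle (face 60 mm wide before the regulator, looking up to the robot), rad clockwise from a point 1.65 rad past the zero mark at half past seven. Green sector 1.00 to 1.36, red from 1.65 up. Starts at -0.25 to 0.25. Moves 1.6 rad per rad of the adjusting screw, up for clockwise seen from above. The screw has 0.025 N m of friction, is rigid downward, stays where left.
- tape_roll_mid (a point): Bystander: roll of masking tape, 83 mm wide, 19 mm high, lying flat; the point is its centre.
- wax_tin_mid (a point): Bystander: round tin of wax, 67 mm wide, 36 mm high; the point is its centre.
- wood_plug_mid (a point): Bystander: round wooden plug, 46 mm wide, 20 mm high; the point is its centre.
- air_set: The air set as a whole, 230 x 225 mm, up to 138 mm high at the reservoir's carrying handle; origin on the bench right under the guard opening, x away from the robot to the reservoir, whose axis lies 90 mm farther along x.
- screwdriver: The whole screwdriver; its origin lies 14.5 mm beside the tool's axis, 110 mm from the tip. Axes as for screwdriver_grip.
- screw_place (a point): Mean place of the top of the brass adjusting screw, 24 mm straight below guard_mouth, same axes. The real head (15 mm across) lies up to 8 mm higher or lower and its slot up to 0.6 rad to either side of the x axis; neither is measured. Slot: through the middle, 3.2 mm wide, 6 mm deep, chamfered to 7 mm on top. The blade has about 0.4 rad of play in it. The screw is not fixed to this point.

How it is judged:
By the outcome, as a careful person would: the job done as asked, in the order asked, and still so for the second after the job is handed in, with the robot touching nothing.
It also fails if it takes over 61 s, if anything falls off the work surface, if the arm or the gripper's body presses on something with over 40 N, if the wrist force passes 120 N, or if a joint passes its speed limit or range.

## Working session

There is one attempt and no reset: what is moved stays moved. The work goes in short steps, Python scripts to look and compute and a tool call to move; the robot and the scene stay as the last step left them, time stands still between calls to the robot, and variables do not carry over. Pictures are saved under pics/ and viewed, at most 10 in all, crops included, and the job is handed in when it is done.

Besides the shell and the picture viewer there is one more tool, called as name(argument=value, ...) on one line, values as JSON. move_arm: Moves the arm, as the interface text tells. Its arguments: {"type":"object","properties":{"jaw":{"type":"array","items":{"type":"number"}},"dp":{"type":"array","items":{"type":"array","items":{"type":"number"}}},"turn":{"type":"array","items":{"type":"array","items":{"type":"number"}}},"force":{"type":"number"}},"required":["jaw","dp","turn"]}

```bash
ls; mkdir -p pics
cat > h.py <<'E'
import numpy as np, cv2
from rig import observe, cams, ticket
def cal(n):
    c=cams.calibration(n); f=192/np.tan(np.radians(c['vertical_fov']/2)); return f,c['cx'],c['cy'],np.array(c['view']),c
def ray(n,u,v):
    f,cx,cy,V,_=cal(n); d=np.array([(u-cx)/f,-(v-cy)/f,-1.]); R=V[:3,:3]; return -R.T@V[:3,3], R.T@d
def at_z(n,u,v,z):
    o,d=ray(n,u,v); return o+d*(z-o[2])/d[2]
def at_d(n,u,v,dep):
    o,d=ray(n,u,v); return o+d*dep
def proj(n,p):
    f,cx,cy,V,_=cal(n); q=V[:3,:3]@np.asarray(p)+V[:3,3]; return np.array([cx+f*q[0]/-q[2],cy-f*q[1]/-q[2]])
def tri(l):
    A=np.zeros((3,3));b=np.zeros(3)
    for n,u,v in l:
        o,d=ray(n,u,v); d=d/np.linalg.norm(d); P=np.eye(3)-np.outer(d,d); A+=P;b+=P@o
    x=np.linalg.solve(A,b)
    return x,[np.linalg.norm(proj(n,x)-[u,v]) for n,u,v in l]
def save(n,fn):
    im,d=cams.get_image(n); cv2.imwrite('pics/'+fn,im[:,:,::-1]); return im,d
E
python3 - <<'E'
from h import *
np.set_printoptions(precision=4,suppress=True)
s=observe(); print({k:s[k] for k in('time_s','position','tool_rot','ft_force','grip_width')})
A={}
for n in('side','top'):
    print(n,cal(n)); A[n]=save(n,n+'0.png')
im=np.hstack([A['side'][0],A['top'][0]])
for q in ['screwdriver_grip','screwdriver_tip','block_hole','guard_mouth','tape_roll_mid','wax_tin_mid','wood_plug_mid','air_set','screw_place']:
    L=[]
    for n in('side','top'):
        r=cams.mark_of(n,q)
        if r:
            u,v=r[0]['location'][0]*512,r[0]['location'][1]*384; L.append((n,u,v)); 
            d=A[n][1][int(min(v,383)),int(min(u,511))]
            print(q,n,round(u,1),round(v,1),r[0]['p'],at_d(n,u,v,d),len(r))
    if len(L)==2: print('   tri',tri(L))
E
```

```text
pics
{'time_s': 0.0, 'position': array([0.1284, 0.5345, 0.2307]), 'tool_rot': array([[-0.9723,  0.2337, -0.0006],
       [ 0.2337,  0.9723, -0.0013],
       [ 0.0003, -0.0014, -1.    ]]), 'ft_force': array([-0.3424,  0.0419, -0.325 ]), 'grip_width': 0.08508161189295893}
side (np.float64(446.3144144378455), 254.08508166714358, 184.66769834125665, array([[ 0.9922, -0.1242,  0.0144, -0.4059],
       [ 0.0635,  0.5994,  0.798 , -0.2762],
       [-0.1077, -0.7908,  0.6025, -0.8608],
       [ 0.    ,  0.    ,  0.    ,  1.    ]]), {'vertical_fov': 46.553783678630595, 'cx': 254.08508166714358, 'cy': 184.66769834125665, 'view': array([[ 0.9922, -0.1242,  0.0144, -0.4059],
       [ 0.0635,  0.5994,  0.798 , -0.2762],
       [-0.1077, -0.7908,  0.6025, -0.8608],
       [ 0.    ,  0.    ,  0.    ,  1.    ]])})
top (np.float64(404.66181857041033), 249.8823971968825, 188.88831998375758, array([[-0.0086, -0.9999, -0.0076,  0.2425],
       [ 0.9963, -0.0092,  0.0855, -0.4365],
       [-0.0856, -0.0069,  0.9963, -1.0324],
       [ 0.    ,  0.    ,  0.    ,  1.    ]]), {'vertical_fov': 50.765897652936
[... 1415 characters left out ...]
np.float64(1.01853242479512)])
wood_plug_mid side 216.8 208.7 0.47 [0.3515 0.2969 0.0195] 1
wood_plug_mid top 225.4 220.6 0.78 [0.357  0.3027 0.0187] 1
   tri (array([0.3543, 0.303 , 0.0143]), [np.float64(1.0678866652347578), np.float64(1.0407807788996137)])
air_set side 262.0 213.5 0.63 [0.459  0.2481 0.0355] 1
air_set top 226.4 174.8 0.86 [0.4716 0.2971 0.0571] 2
   tri (array([ 0.4738,  0.3018, -0.011 ]), [np.float64(2.3373308419580385), np.float64(2.259042650032148)])
screw_place side 322.7 213.2 0.63 [0.5422 0.0491 0.1991] 3
screw_place top 229.2 173.1 0.55 [0.4715 0.288  0.0911] 2
   tri (array([0.5497, 0.2769, 0.0041]), [np.float64(27.325541862017673), np.float64(25.841124947681053)])
```

View images.

View pics/side0.png

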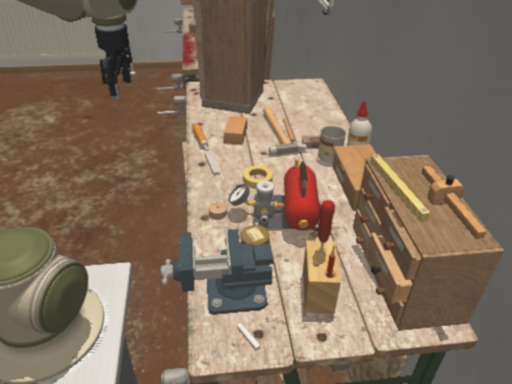

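View pics/top0.png

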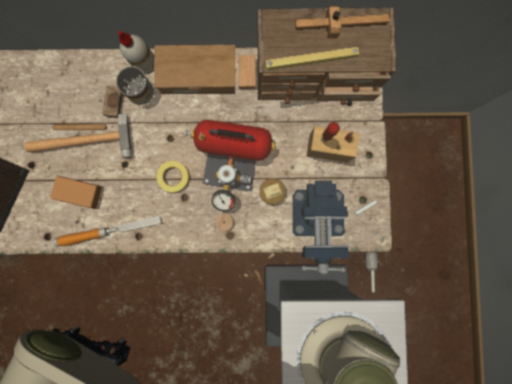

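The side view shows the screwdriver at about (326,220), standing in the block at (320,275), with the pencil to its right. The air set is at about (265,190) with the gauge at (239,194). The top view shows the guard cap at (227,173) and the gauge at (223,201). I'm moving above the screwdriver.

move_arm(jaw=[8.5,8.5,8.5,8.5,8.5,8.5,8.5,8.5,8.5,8.5,8.5,8.5], dp=[[0,0,-3.5],[0,0,-3.5],[-2.6,-2.9,0],[-2.6,-2.9,0],[-2.6,-2.9,0],[-2.6,-2.9,0],[-2.6,-2.9,0],[-2.6,-2.9,0],[-2.6,-2.9,0],[-2.6,-2.9,0],[-2.6,-2.9,0],[-2.6,-2.9,0]], turn=[[0,0,-0.118],[0,0,-0.118],[0,0,0],[0,0,0],[0,0,0],[0,0,0],[0,0,0],[0,0,0],[0,0,0],[0,0,0],[0,0,0],[0,0,0]], force=50)

```text
time_s: 2.0
position: [0.3894, 0.2431, 0.3016]
tool_rot: [[-1.0, -0.0, 0.001], [-0.0, 1.0, 0.0], [-0.001, 0.0, -1.0]]
ft_force: [-0.2, 0.6, -0.1]
grip_width: 0.0849
gripper_force: 0.0
```

move_arm(jaw=[8.5,8.5,8.5,8.5,8.5,8.5,8.5], dp=[[-2.7,-3.0,0],[-2.7,-3.0,0],[-2.7,-3.0,0],[-2.7,-3.0,0],[-2.7,-3.0,0],[0,0,0],[0,0,0]], turn=[[0,0,0],[0,0,0],[0,0,0],[0,0,0],[0,0,0],[0,0,0],[0,0,0]])

```text
time_s: 2.58
position: [0.5244, 0.0934, 0.3006]
tool_rot: [[-1.0, 0.003, -0.001], [0.003, 1.0, 0.0], [0.001, 0.0, -1.0]]
ft_force: [0.5, 1.0, -0.6]
grip_width: 0.0852
gripper_force: 0.0
```

move_arm(jaw=[7,7,7,7,7,7,7,7,2,2,2,2], dp=[[-2.75,-3.1,0],[0,-0.1,2.7],[0,0,2.7],[0,0,2.7],[0,0,2.7],[0,0,2.4],[0,0,0],[0,0,0],[0,0,0],[0,0,0],[0,0,0],[0,0,0]], turn=[[0,0,0],[0,0,0],[0,0,0],[0,0,0],[0,0,0],[0,0,0],[0,0,0],[0,0,0],[0,0,0],[0,0,0],[0,0,0],[0,0,0]])

```text
time_s: 3.58
position: [0.5517, 0.062, 0.1708]
tool_rot: [[-1.0, -0.0, 0.003], [-0.0, 1.0, -0.003], [-0.003, -0.003, -1.0]]
ft_force: [-0.7, -6.9, 4.9]
grip_width: 0.0275
gripper_force: 48.2
```

move_arm(jaw=[2,2,2,2], dp=[[0,0,0],[0,0,0],[0,0,0],[0,0,0]], turn=[[0,0,0],[0,0,0],[0,0,0],[0,0,0]])

```text
time_s: 3.92
position: [0.5518, 0.0617, 0.1708]
tool_rot: [[-1.0, 0.0, 0.003], [0.0, 1.0, -0.003], [-0.003, -0.003, -1.0]]
ft_force: [-0.5, -6.1, 5.5]
grip_width: 0.0276
gripper_force: 48.1
```

move_arm(jaw=[2,2,2,2,2,2,2,2,2], dp=[[0,0,-1],[0,0,-2],[0,0,-2.5],[0,0,-2.5],[0,0,-2.5],[0,0,-2.5],[0,0,-2],[0,0,0],[0,0,0]], turn=[[0,0,0],[0,0,0],[0,0,0],[0,0,0],[0,0,0],[0,0,0],[0,0,0],[0,0,0],[0,0,0]])

```text
time_s: 4.67
position: [0.5511, 0.0631, 0.3203]
tool_rot: [[-1.0, -0.0, 0.002], [-0.0, 1.0, 0.0], [-0.002, 0.0, -1.0]]
ft_force: [-0.4, -0.0, -1.4]
grip_width: 0.0275
gripper_force: 48.4
```

```bash
cat > tip.py <<'E'
from h import *
np.set_printoptions(precision=4,suppress=True)
s=observe(); print(s['position'],s['ft_force'],s['q'])
G=s['position']-0.019*s['tool_rot'][:,2]; print('grasp',G)
P={}
import sys
for n in('side','top'): save(n,sys.argv[1]+n+'.png')
for q in ['screwdriver_grip','screwdriver_tip','block_hole','guard_mouth','screwdriver']:
    L=[]
    for n in('side','top'):
        r=cams.mark_of(n,q)
        if r: L.append((n,r[0]['location'][0]*512,r[0]['location'][1]*384)); print(q,n,np.array(L[-1][1:]),r[0]['p'])
    if len(L)==2: P[q]=tri(L); print('   tri',P[q][0],P[q][1])
r=cams.outline_of('side','screwdriver')
if r:
    m=r[0]['mask']; v,u=np.nonzero(m); print('side mask',r[0]['p'],m.sum(),u.min(),u.max(),v.min(),v.max())
    for k in range(v.min(),v.max()+1,6): print(k,u[v==k].mean() if (v==k).any() else None,(v==k).sum())
E
python3 tip.py a
python3 - <<'E'
import cv2
a=cv2.imread('pics/aside.png')[110:290,230:400]; b=cv2.imread('pics/atop.png')[60:240,230:400]
import numpy as np
cv2.imwrite('pics/a.png',cv2.resize(np.hstack([a,b]),None,fx=2.3,fy=2.3,interpolation=2))
E
```

```text
[0.5511 0.0631 0.3203] [-0.3767 -0.0166 -1.4267] [ -5.7124  19.6461  63.1459   0.0277  97.0956 -95.736 ]
grasp [0.551  0.0631 0.3393]
screwdriver_grip side [334.08  151.104] 0.72
screwdriver_tip side [321.4848 230.592 ] 0.92
block_hole side [322.7136 247.9872] 0.86
guard_mouth side [263.7824 184.2816] 0.66
guard_mouth top [223.5904 170.4192] 0.7
   tri [0.4746 0.3026 0.0831] [np.float64(1.8998403079256165), np.float64(1.91256264482246)]
screwdriver side [327.9872 176.1024] 0.96
side mask 0.97 553 324 340 132 227
132 331.0 3
138 330.0 5
144 329.0 5
150 329.0 5
156 328.5 4
162 332.5 14
168 332.5 16
174 332.5 14
180 331.0 7
186 330.0 5
192 329.5 4
198 328.5 4
204 327.0 3
210 326.5 2
216 325.5 2
222 324.5 2
```

View pics/a.png

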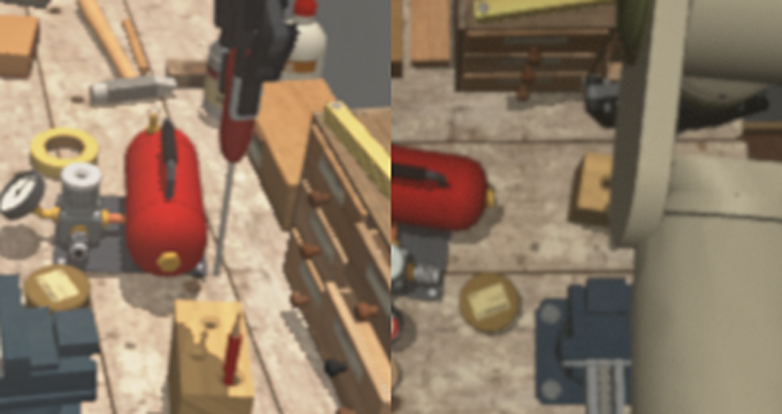

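Run:
```python
from h import *
np.set_printoptions(precision=2,suppress=True)
G=np.array([.551,.0631,.3393])
for k in (0,.07,.1,.13,.16,.187): print(k,proj('side',G-[0,0,k]),proj('side',G-[-0.005,0,k]),proj('side',G-[0,-.005,k]))
im=cv2.imread('pics/aside.png')
r=im[195:240,305:345].astype(int)
for i in range(0,45,3): print(195+i,' '.join('%3d'%x for x in r[i].mean(1)))
```

```text
0 [334.43 145.44] [337.27 145.28] [333.66 143.9 ]
0.07 [329.68 178.35] [332.37 178.18] [328.97 176.73]
0.1 [327.8  191.42] [330.43 191.25] [327.11 189.78]
0.13 [325.99 203.94] [328.56 203.76] [325.33 202.27]
0.16 [324.26 215.93] [326.78 215.74] [323.62 214.24]
0.187 [322.76 226.3 ] [325.24 226.11] [322.14 224.59]
195  92 103 107 107 105 103 102 100  97  95  90  87 107 152 189 195 195 199 200 195 190 172 140 118 133 178 208 205 198 196 194 191 189 193 197 200 209 218 222 212
198 104 104 104 103  98  98 100  98  96  94  91  85  96 138 181 197 198 198 200 200 193 164 123 117 154 199 217 219 217 211 205 203 204 205 204 203 209 213 213 215
201 107 108 106 107 105 104 102  99  96  91  88  85  86 103 138 165 175 178 179 175 162 137 115 124 157 189 200 206 209 211 214 214 208 195 186 186 188 187 186 190
204 106 105 104 104 103 102 100  99  97  95  91  88  82  78  94 131 165 183 190 188 164 126 115 141 183 199 188 182 190 200 203 204 202 196 183 169 161 162 168 174
207 100 100  99  97  97  97  97  94  93  91  89  88  84  83  93 111 141 174 191 189 160 119 120 159 190 192 187 190 198 204 201 1
[... 974 characters left out ...]
 195 195 194 195 198 203 208 207 200 196 201
228  65  61  61  63  64  65  65  64  64  65  67  75  87  98 116 148 163 144 116 112 135 165 173 146 118 131 145 152 155 155 156 158 163 173 182 190 194 192 181 172
231 116 117 118 117 117 116 116 113 105  95  94 102 108 115 144 168 175 178 181 187 196 203 204 192 155 133 161 183 183 176 171 173 181 193 198 197 197 197 194 189
234 119 123 124 119 108  95  89  87  87  88  88 101 137 165 170 170 176 184 188 189 188 186 186 190 188 157 122 141 158 159 153 150 159 177 193 201 203 206 211 212
237 135 134 128 119 112 110 108 102  96  93 104 145 182 191 182 172 168 168 172 179 185 187 188 192 198 192 162 126 137 159 171 178 181 186 195 201 204 208 211 210
```

The tool is out and held nearly vertical; the shank ends at about (323,229) in the side picture, 1 px off the straight-down prediction. I'm carrying it over to the guard and winding the wrist back so it has room to turn clockwise.

move_arm(jaw=[2,2,2,2,2,2,2,2,2,2,2,2], dp=[[0,0,-2],[2.6,0,0],[2.6,0,0],[2.5,0,0],[0,3,0],[0,3.5,0],[0,3.5,0],[0,3.5,0],[0,3.5,0],[0,3.5,0],[0,3.3,0],[0,0,0]], turn=[[0,0,0],[0,0,0],[0,0,0],[0,0,0],[0,0,0],[0,0,0],[0,0,0],[0,0,0],[0,0,0],[0,0,0],[0,0,0],[0,0,0]])

```text
time_s: 6.32
position: [0.4732, 0.3054, 0.3386]
tool_rot: [[-1.0, -0.005, -0.001], [-0.005, 1.0, 0.001], [0.001, 0.001, -1.0]]
ft_force: [0.3, -0.1, -0.8]
grip_width: 0.0277
gripper_force: 48.9
```

move_arm(jaw=[2,2,2,2,2,2,2,2,2,2,2,2], dp=[[0,0,0],[0,0,0],[0,0,0],[0,0,0],[0,0,0],[0,0,0],[0,0,0],[0,0,0],[0,0,1],[0,0,2],[0,0,2],[0,0,0]], turn=[[0,0,-0.125],[0,0,-0.125],[0,0,-0.125],[0,0,-0.125],[0,0,-0.125],[0,0,-0.125],[0,0,-0.125],[0,0,-0.125],[0,0,-0.125],[0,0,-0.125],[0,0,0],[0,0,0]])

```text
time_s: 7.32
position: [0.4729, 0.3002, 0.2858]
tool_rot: [[-0.315, -0.949, -0.006], [-0.949, 0.315, -0.002], [0.004, 0.005, -1.0]]
ft_force: [-0.6, -0.4, -1.6]
grip_width: 0.0274
gripper_force: 48.9
```

```bash
python3 tip.py b
python3 - <<'E'
import cv2
a=cv2.imread('pics/bside.png')[100:230,200:340]; b=cv2.imread('pics/btop.png')[110:240,150:290]
import numpy as np
cv2.imwrite('pics/b.png',cv2.resize(np.hstack([a,b]),None,fx=2.85,fy=2.85,interpolation=2))
E
```

```text
[0.4729 0.3002 0.2858] [-0.5932 -0.4261 -1.5912] [  20.2958   21.2251   66.2576   -0.0024   92.9094 -141.3228]
grasp [0.473  0.3002 0.3048]
screwdriver_grip side [265.984  102.2976] 0.92
screwdriver_tip side [266.7008 177.9072] 0.94
block_hole side [323.3792 249.1008] 0.81
block_hole top [323.0208 136.3968] 0.62
   tri [0.5585 0.0586 0.0931] [np.float64(0.4058486997972855), np.float64(0.3403816472336522)]
guard_mouth side [263.5776 184.0128] 0.83
guard_mouth top [220.8768 170.8032] 0.75
   tri [0.4747 0.3096 0.0786] [np.float64(1.7050816022013662), np.float64(1.7214088751278904)]
screwdriver side [259.0208 132.2112] 0.78
side mask 0.93 559 263 274 89 171
89 269.0 7
95 268.5 12
101 268.0 11
107 268.0 11
113 268.0 11
119 268.0 11
125 268.5 10
131 268.0 5
137 268.0 5
143 268.0 3
149 267.5 2
155 267.5 2
161 267.5 2
167 267.5 2
```

View pics/b.png

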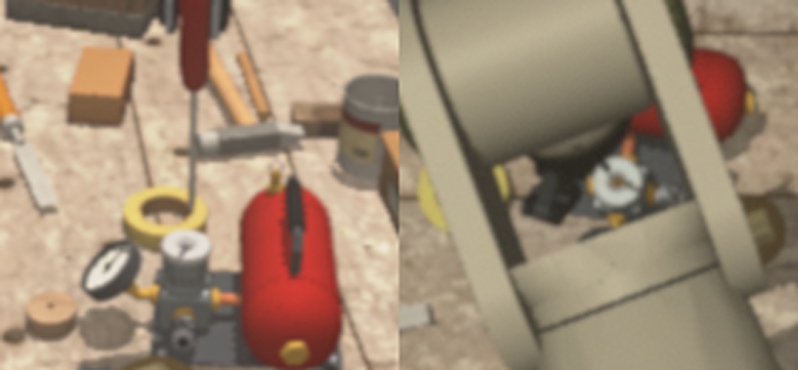

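The side crop puts the blade tip at about (267,174) and the cap's top at about (265,185). In the top view the cap is at about (226,174). I'll refine the cap centre from depth and compare.

Run:
```python
from h import *
np.set_printoptions(precision=4,suppress=True)
C={}
for n in('side','top'):
    im,d=cams.get_image(n)
    P=[];U=[]
    for v in range(150,215):
        for u in range(200,300):
            if d[v,u]>0:
                p=at_d(n,u+.5,v+.5,d[v,u])
                if abs(p[2]-.088)<.008 and np.hypot(p[0]-.474,p[1]-.302)<.035: P.append(p);U.append((u+.5,v+.5))
    P=np.array(P);U=np.array(U); print(n,len(P),np.median(P,0),P.mean(0),P.min(0),P.max(0),U.mean(0),U.min(0),U.max(0))
    cv2.imwrite('pics/c_%s.png'%n,cv2.resize(im[155:205,235:290] if n=='side' else im[150:200,200:255],None,fx=7,fy=7,interpolation=cv2.INTER_CUBIC)[:,:,::-1])
a=cv2.imread('pics/c_side.png');b=cv2.imread('pics/c_top.png');cv2.imwrite('pics/c.png',np.hstack([a,b]))
for p in ([.473,.3002,.115],[.4735,.3015,.115],[.4735,.3015,.088]): print(p,proj('side',p),proj('top',p))
```

```text
Traceback (most recent call last):
  File "h.py", line 10, in at_d
    o,d=ray(n,u,v); return o+d*dep
        ~~~^^^^^^^
  File "h.py", line 6, in ray
    f,cx,cy,V,_=cal(n); d=np.array([(u-cx)/f,-(v-cy)/f,-1.]); R=V[:3,:3]; return -R.T@V[:3,3], R.T@d
                ~~~^^^
  File "h.py", line 4, in cal
    c=cams.calibration(n); f=192/np.tan(np.radians(c['vertical_fov']/2)); return f,c['cx'],c['cy'],np.array(c['view']),c
ValueError: time passes only in moves, steps and waits
```

```bash
sed -i 's/^def cal(n):/import functools\n@functools.lru_cache(None)\ndef cal(n):/' h.py
python3 - <<'E'
from h import *
np.set_printoptions(precision=4,suppress=True)
for n in('side','top'):
    im,d=cams.get_image(n)
    P=[];U=[]
    for v in range(150,215):
        for u in range(200,300):
            if d[v,u]>0:
                p=at_d(n,u+.5,v+.5,d[v,u])
                if abs(p[2]-.088)<.008 and np.hypot(p[0]-.474,p[1]-.302)<.035: P.append(p);U.append((u+.5,v+.5))
    P=np.array(P);U=np.array(U); print(n,len(P),np.median(P,0),P.mean(0),P.min(0),P.max(0),U.mean(0),U.min(0),U.max(0))
    cv2.imwrite('pics/c_%s.png'%n,cv2.resize(im[155:205,235:290] if n=='side' else im[150:200,200:255],None,fx=7,fy=7,interpolation=cv2.INTER_CUBIC)[:,:,::-1])
a=cv2.imread('pics/c_side.png');b=cv2.imread('pics/c_top.png');cv2.imwrite('pics/c.png',np.hstack([a,b]))
for p in ([.473,.3002,.115],[.4735,.3015,.115],[.4735,.3015,.088]): print(p,proj('side',p),proj('top',p))
E
```

```text
side 166 [0.4723 0.2883 0.0857] [0.4724 0.2892 0.0853] [0.4524 0.27   0.0803] [0.4942 0.3148 0.0891] [265.6325 186.6867] [257.5 180.5] [274.5 192.5]
top 218 [0.4706 0.2945 0.0887] [0.4702 0.2943 0.0887] [0.4509 0.2753 0.0831] [0.4908 0.3145 0.093 ] [226.6972 173.7752] [218.5 165.5] [234.5 181.5]
[0.473, 0.3002, 0.115] [265.5648 174.1397] [223.5088 171.2763]
[0.4735, 0.3015, 0.115] [265.6915 173.8154] [222.9607 171.0724]
[0.4735, 0.3015, 0.088] [265.3615 182.7402] [223.7784 172.5044]
```

View pics/c.png

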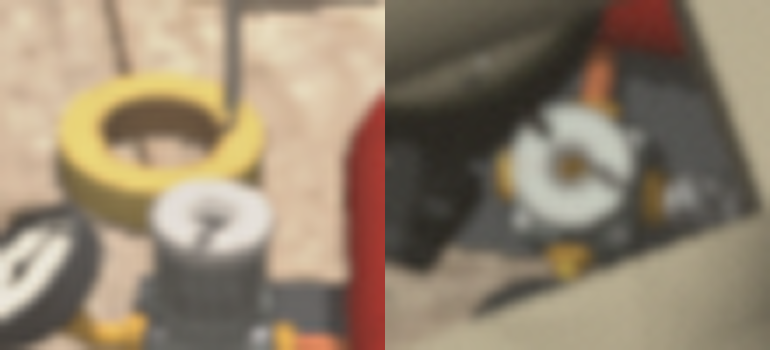

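The side crop shows the cap's top ring centred at about (265.3,186) with the tip near (268,174). In the top view the ring is centred at about (227,174). That puts the mouth near (0.470, 0.292), so I'm shifting there and going a little lower.

move_arm(jaw=[2,2,2,2], dp=[[0.88,0.13,0],[0,0,0.9],[0,0,0.8],[0,0,0]], turn=[[0,0,0],[0,0,0],[0,0,0],[0,0,0]])

```text
time_s: 8.45
position: [0.4693, 0.2925, 0.2701]
tool_rot: [[-0.315, -0.949, -0.003], [-0.949, 0.315, -0.001], [0.002, 0.003, -1.0]]
ft_force: [-0.6, 0.9, -1.8]
grip_width: 0.0279
gripper_force: 48.9
```

Run:
```python
from h import *
np.set_printoptions(precision=4,suppress=True)
s=observe();print(s['position'],s['ft_force'])
for n in('side','top'):
    im,d=cams.get_image(n)
    cv2.imwrite('pics/d_%s.png'%n,cv2.resize(im[160:200,240:290] if n=='side' else im[155:195,205:255],None,fx=8,fy=8,interpolation=cv2.INTER_CUBIC)[:,:,::-1])
a=cv2.imread('pics/d_side.png');b=cv2.imread('pics/d_top.png');cv2.imwrite('pics/d.png',np.hstack([a,b]))
p=s['position']-[0,0,.171];print(proj('side',p),proj('top',p))
```

```text
[0.4693 0.2925 0.2701] [-0.581   0.9033 -1.8075]
[264.3252 181.3911] [227.1899 173.6122]
```

View pics/d.png

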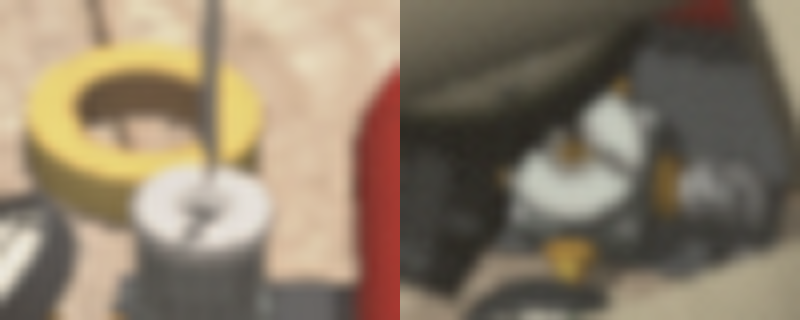

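The side view shows the tip at about (266.5,182.5) above the opening at (265.4,186), which is about 2 mm too far in +x. I'm correcting that and descending.

move_arm(jaw=[2,2,2,2,2,2], dp=[[0.06,0.2,0],[0,0,0.4],[0,0,0.4],[0,0,0.3],[0,0,0.2],[0,0,0]], turn=[[0,0,0],[0,0,0],[0,0,0],[0,0,0],[0,0,0],[0,0,0]])

```text
time_s: 9.05
position: [0.4678, 0.2929, 0.2587]
tool_rot: [[-0.315, -0.949, -0.001], [-0.949, 0.315, -0.0], [0.001, 0.001, -1.0]]
ft_force: [-0.7, 1.0, -1.2]
grip_width: 0.0276
gripper_force: 48.9
```

move_arm(jaw=[2,2,2,2,2], dp=[[0,0,0.2],[0,0,0.2],[0,0,0.1],[0,0,0.1],[0,0,0]], turn=[[0,0,0],[0,0,0],[0,0,0],[0,0,0],[0,0,0]])

```text
time_s: 9.47
position: [0.4679, 0.2929, 0.2531]
tool_rot: [[-0.315, -0.949, -0.0], [-0.949, 0.315, -0.0], [0.0, 0.0, -1.0]]
ft_force: [0.4, -0.5, -0.9]
grip_width: 0.0276
gripper_force: 48.9
```

move_arm(jaw=[2,2,2,2,2], dp=[[0,0,0.2],[0,0,0.1],[0,0,0.1],[0,0,0.1],[0,0,0]], turn=[[0,0,0],[0,0,0],[0,0,0],[0,0,0],[0,0,0]])

```text
time_s: 9.88
position: [0.4679, 0.2929, 0.2481]
tool_rot: [[-0.315, -0.949, -0.0], [-0.949, 0.315, -0.0], [0.0, 0.0, -1.0]]
ft_force: [0.1, -0.3, -1.2]
grip_width: 0.0276
gripper_force: 48.9
```

move_arm(jaw=[2,2,2,2,2], dp=[[0,0,0.1],[0,0,0.1],[0,0,0.1],[0,0,0.1],[0,0,0]], turn=[[0,0,0],[0,0,0],[0,0,0],[0,0,0],[0,0,0]])

```text
time_s: 10.3
position: [0.4679, 0.2929, 0.2441]
tool_rot: [[-0.315, -0.949, -0.0], [-0.949, 0.315, -0.0], [0.0, 0.0, -1.0]]
ft_force: [-0.2, -0.3, -0.8]
grip_width: 0.0274
gripper_force: 48.9
```

move_arm(jaw=[2,2,2,2], dp=[[0,0,0.1],[0,0,0.1],[0,0,0.1],[0,0,0]], turn=[[0,0,0],[0,0,0],[0,0,0],[0,0,0]])

```text
time_s: 10.63
position: [0.4679, 0.2929, 0.2411]
tool_rot: [[-0.315, -0.949, -0.0], [-0.949, 0.315, -0.0], [0.0, 0.0, -1.0]]
ft_force: [0.1, -0.1, -1.1]
grip_width: 0.0274
gripper_force: 48.9
```

move_arm(jaw=[2,2,2,2], dp=[[0,0,0.1],[0,0,0.1],[0,0,0.1],[0,0,0]], turn=[[0,0,0],[0,0,0],[0,0,0],[0,0,0]])

```text
time_s: 10.97
position: [0.4679, 0.2929, 0.2381]
tool_rot: [[-0.315, -0.949, -0.0], [-0.949, 0.315, -0.0], [0.0, 0.0, -1.0]]
ft_force: [-0.4, -0.0, -1.3]
grip_width: 0.0275
gripper_force: 48.9
```

move_arm(jaw=[2,2,2,2], dp=[[0,0,0.1],[0,0,0.1],[0,0,0.1],[0,0,0]], turn=[[0,0,0],[0,0,0],[0,0,0],[0,0,0]])

```text
time_s: 11.3
position: [0.4679, 0.2929, 0.2351]
tool_rot: [[-0.315, -0.949, -0.0], [-0.949, 0.315, -0.0], [0.0, 0.0, -1.0]]
ft_force: [-0.6, -0.6, -1.4]
grip_width: 0.0279
gripper_force: 48.9
```

move_arm(jaw=[2,2,2,2], dp=[[0,0,0.1],[0,0,0.1],[0,0,0.1],[0,0,0]], turn=[[0,0,0],[0,0,0],[0,0,0],[0,0,0]])

```text
time_s: 11.63
position: [0.4679, 0.2929, 0.2321]
tool_rot: [[-0.315, -0.949, -0.0], [-0.949, 0.315, -0.0], [0.0, 0.0, -1.0]]
ft_force: [0.4, -0.7, -0.4]
grip_width: 0.0277
gripper_force: 48.9
```

move_arm(jaw=[2,2,2], dp=[[0,0,0.1],[0,0,0.1],[0,0,0]], turn=[[0,0,0],[0,0,0],[0,0,0]])

```text
time_s: 11.88
position: [0.468, 0.293, 0.2304]
tool_rot: [[-0.315, -0.949, 0.0], [-0.949, 0.315, 0.0], [-0.0, -0.0, -1.0]]
ft_force: [0.1, 0.3, 0.3]
grip_width: 0.0275
gripper_force: 49.0
```

Run:
```python
from h import *
for n in('side','top'):
    im,d=cams.get_image(n)
    cv2.imwrite('pics/e_%s.png'%n,cv2.resize(im[150:210,225:290] if n=='side' else im[150:210,195:260],None,fx=6,fy=6,interpolation=cv2.INTER_CUBIC)[:,:,::-1])
a=cv2.imread('pics/e_side.png');b=cv2.imread('pics/e_top.png');cv2.imwrite('pics/e.png',np.hstack([a,b]))
```

```text
(no output)
```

View pics/e.png

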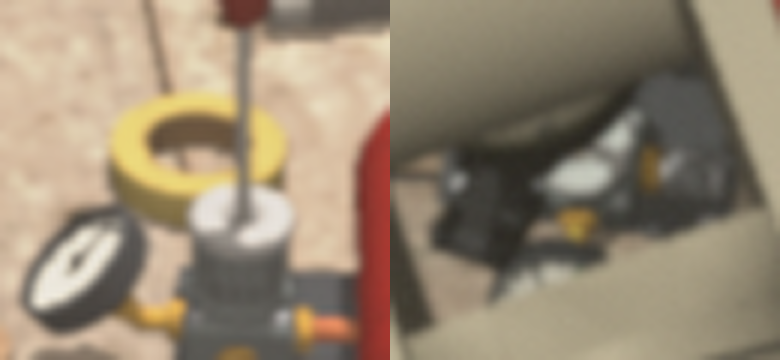

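The shank goes into the opening at about (265,187) and contact is just starting. The gauge stays visible at about (238,195) in the side view. I'm pressing lightly and beginning the clockwise search.

move_arm(jaw=[2,2,2], dp=[[0,0,0.05],[0,0,0],[0,0,0]], turn=[[0,0,0],[0,0,0],[0,0,0]])

```text
time_s: 12.23
position: [0.468, 0.293, 0.2301]
tool_rot: [[-0.315, -0.949, 0.001], [-0.949, 0.315, 0.0], [-0.0, -0.0, -1.0]]
ft_force: [0.1, -0.6, 3.4]
grip_width: 0.0279
gripper_force: 49.1
```

```bash
cat > g.py <<'E'
from h import *
import sys
np.set_printoptions(precision=3,suppress=True)
s=observe(); print(s['time_s'],s['position'],s['ft_force'],s['wrist_torque'],'q6',s['q'][5])
# gauge face: fit ellipse in side image, rectify
im,d=cams.get_image('side'); np.save('g_%s.npy'%sys.argv[1],im)
r=cams.outline_of('side','needle'); print('needle',[(x['p'],np.array(x['box'])*[512,384,512,384],x['mask'].sum()) for x in r])
r=cams.mark_of('side','needle'); print([(x['p'],np.array(x['location'])*[512,384]) for x in r])
g=im[178:212,222:256].astype(int).mean(2)
for row in g: print(' '.join('%3d'%x for x in row))
P=[at_d('side',u+.5,v+.5,d[v,u]) for v in range(180,208) for u in range(224,248) if d[v,u]>0 and im[v,u].min()>150]
P=np.array(P);c=np.median(P,0);P=P[np.linalg.norm(P-c,axis=1)<.035];c=P.mean(0);print('face',len(P),c,'normal',np.linalg.svd(P-c)[2][2])
E
python3 g.py 0
```

```text
12.2333 [0.468 0.293 0.23 ] [ 0.112 -0.645  3.373] [0.084 0.053 0.023] q6 -141.87179140658165
needle []Traceback (most recent call last):
  File "g.py", line 8, in <module>
    r=cams.mark_of('side','needle'); print([(x['p'],np.array(x['location'])*[512,384]) for x in r])
ValueError: it knows: air_set, block_hole, guard_mouth, screw_place, screwdriver, screwdriver_grip, screwdriver_tip, tape_roll_mid, wax_tin_mid, wood_plug_mid
```

move_arm(jaw=[2,2,2], dp=[[0,0,0],[0,0,0],[0,0,0]], turn=[[0,0,0.1],[0,0,0.1],[0,0,0]])

```text
time_s: 12.58
position: [0.4682, 0.2931, 0.2301]
tool_rot: [[-0.5, -0.866, 0.001], [-0.866, 0.5, 0.0], [-0.001, -0.001, -1.0]]
ft_force: [0.5, 0.9, 2.7]
grip_width: 0.0275
gripper_force: 49.1
```

move_arm(jaw=[2,2,2], dp=[[0,0,0],[0,0,0],[0,0,0]], turn=[[0,0,0.1],[0,0,0.1],[0,0,0]])

```text
time_s: 12.83
position: [0.4682, 0.2931, 0.2301]
tool_rot: [[-0.66, -0.751, 0.001], [-0.751, 0.66, 0.0], [-0.001, -0.0, -1.0]]
ft_force: [0.6, -0.1, 2.8]
grip_width: 0.0275
gripper_force: 49.1
```

```bash
sed -i '/needle/d' g.py; python3 g.py 0
```

```text
12.8333 [0.468 0.293 0.23 ] [ 0.589 -0.071  2.776] [ 0.191 -0.263 -0.003] q6 -118.92177181277233
200 199 191 187 189 192 189 182 180 182 184 185 185 186 187 185 181 181 182 179 154 116 114 144 172 185 190 190 188 187 187 186 174 154
193 190 183 184 191 198 194 184 179 181 184 186 186 188 189 187 184 183 186 182 157 113  99 114 137 163 179 187 189 189 190 189 186 181
183 179 177 183 191 198 199 191 186 189 193 192 189 189 191 190 188 187 189 186 161 118  96 100 111 128 149 168 180 185 187 189 190 189
180 176 178 184 188 193 196 200 200 201 201 195 190 189 191 191 189 189 189 186 167 129 102  97 102 107 117 131 145 156 169 179 182 183
179 177 182 187 190 191 196 202 206 206 203 195 188 184 186 188 186 184 184 185 178 151 114  97  98 101 105 109 115 123 132 141 145 149
178 177 183 188 190 191 192 196 200 201 198 192 183 177 178 178 173 169 169 172 166 144 113  99  97 100 101 104 105 109 111 114 115 118
177 179 183 186 188 188 187 190 194 194 191 186 176 167 161 151 139 134 130 124 118 105  97  98 101 103 103 103 103 106 106 107 107 112
179 181 185 187 188 189 187 189 193 191 185 177 167
[... 2981 characters left out ...]
178 172 171 175 179 172 155 152 163 173 171 170 172 177 180 184 188 191 191 186 175 146 104  83
179 178 179 174 166 170 186 190 177 154 141 137 137 141 143 137 126 124 131 140 147 157 164 170 174 179 187 192 192 188 181 155 107  82
179 180 178 165 153 166 187 179 153 130 119 115 115 118 119 119 117 117 117 118 121 129 143 161 169 173 181 189 190 187 178 150 100  79
180 178 166 142 133 159 180 168 140 126 118 114 114 115 115 116 118 117 115 113 111 111 121 144 164 171 178 186 188 186 176 146  97  79
175 163 139 113 115 137 147 142 132 127 120 115 114 113 114 116 119 119 115 112 110 107 109 125 149 165 174 185 189 183 169 139  93  80
face 72 [ 0.383  0.368 -0.002] normal [-0.016 -0.015  1.   ]
```

move_arm(jaw=[2,2,2], dp=[[0,0,0],[0,0,0],[0,0,0]], turn=[[0,0,0.1],[0,0,0.1],[0,0,0]])

```text
time_s: 13.13
position: [0.4682, 0.293, 0.2301]
tool_rot: [[-0.795, -0.606, 0.001], [-0.606, 0.795, 0.0], [-0.001, -0.001, -1.0]]
ft_force: [1.2, 0.3, 3.2]
grip_width: 0.0273
gripper_force: 48.5
```

move_arm(jaw=[2,2,2], dp=[[0,0,0],[0,0,0],[0,0,0]], turn=[[0,0,0.1],[0,0,0.1],[0,0,0]])

```text
time_s: 13.38
position: [0.4682, 0.2931, 0.23]
tool_rot: [[-0.899, -0.437, 0.001], [-0.437, 0.899, 0.001], [-0.001, 0.0, -1.0]]
ft_force: [1.6, 0.7, 4.3]
grip_width: 0.027
gripper_force: 48.4
```

```bash
cat > g.py <<'E'
from h import *
import sys
np.set_printoptions(precision=4,suppress=True,linewidth=150)
s=observe(); print(s['time_s'],s['position'],s['ft_force'],s['wrist_torque'],'q6',s['q'][5])
im,d=cams.get_image('side')
P=[];U=[]
for v in range(180,208):
    for u in range(226,247):
        if d[v,u]>0 and im[v,u].min()>135:
            p=at_d('side',u+.5,v+.5,d[v,u])
            if p[2]>.025 and p[2]<.11: P.append(p);U.append((u,v))
P=np.array(P);c=np.median(P,0);k=np.linalg.norm(P-c,axis=1)<.033;P=P[k];c=P.mean(0)
n=np.linalg.svd(P-c)[2][2]; n*=np.sign(n[2]); print('face',len(P),c,n,P.min(0),P.max(0))
U=np.array(U)[k]; print(U.mean(0)+.5,U.min(0),U.max(0))
cv2.imwrite('pics/g%s.png'%sys.argv[1],cv2.resize(im[180:210,222:252],None,fx=16,fy=16,interpolation=cv2.INTER_CUBIC)[:,:,::-1])
E
python3 g.py 0
```

```text
13.3833 [0.4682 0.2931 0.23  ] [1.6181 0.6971 4.316 ] [ 0.3822 -0.3952  0.0314] q6 -96.18056579525967
face 109 [0.404  0.3077 0.0525] [-0.6289  0.1358  0.7656] [0.3864 0.2858 0.0376] [0.4223 0.3307 0.069 ]
[237.1147 194.3991] [230 188] [244 201]
```

View pics/g0.png

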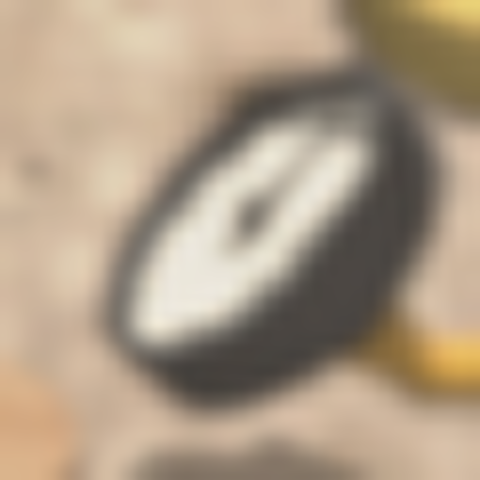

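The dial fills the crop; its hub is at about (237.6,193.6) and the needle points up-right to about (241,190), with some green at the upper right rim. I'll write a reader that samples the dial by angle.

```bash
cat > nd.py <<'E'
from h import *
import sys
np.set_printoptions(precision=2,suppress=True,linewidth=170)
s=observe(); print(s['time_s'],s['position'],s['ft_force'],s['wrist_torque'],'q6',s['q'][5])
im,d=cams.get_image('side')
c=np.array([.4045,.307,.0525]); n=np.array([-.629,.136,.766]); n/=np.linalg.norm(n)
er=np.cross([0,0,1.],n); er/=np.linalg.norm(er); eu=np.cross(n,er)
if er[1]>0: er=-er
if eu[2]<0: eu=-eu
N=31; R=.031
g=(np.arange(-N,N+1)/N)*R
X,Y=np.meshgrid(g,-g)
Q=c+X[...,None]*er+Y[...,None]*eu
uv=np.array([[proj('side',q) for q in r] for r in Q]).astype(np.float32)
S=cv2.remap(im,uv[...,0]-.5,uv[...,1]-.5,cv2.INTER_CUBIC)
cv2.imwrite('pics/n%s.png'%sys.argv[1],cv2.resize(S,None,fx=8,fy=8,interpolation=cv2.INTER_CUBIC)[:,:,::-1])
G=S.mean(2)
pol=[]
for nv in np.arange(-.6,2.2,.1):
    a=nv+np.radians(-40.5); row=[]
    for r in (6,9,12,15,18,21):
        x,y=r*np.sin(a),r*np.cos(a); row.append(cv2.remap(G.astype(np.float32),np.float32([[N+x*N/31]]),np.float32([[N-y*N/31]]),1)[0,0])
    pol.append(row); print(round(nv,2),np.array(row).astype(int),int(np.mean(row[1:4])))
E
python3 nd.py 0
```

```text
13.4333 [0.47 0.29 0.23] [2.   0.81 4.13] [ 0.33 -0.37 -0.01] q6 -96.41729037664298
-0.6 [136 175 204 218 218 200] 199
-0.5 [138 175 199 213 211 185] 195
-0.4 [141 174 194 205 202 174] 191
-0.3 [144 173 190 198 191 164] 187
-0.2 [147 172 186 193 184 153] 184
-0.1 [150 173 185 190 180 146] 183
-0.0 [153 175 186 192 181 147] 184
0.1 [156 179 190 196 188 158] 188
0.2 [159 184 195 203 199 172] 194
0.3 [163 189 202 211 211 186] 201
0.4 [167 195 208 218 219 198] 207
0.5 [170 200 213 222 223 209] 212
0.6 [173 205 218 225 225 211] 216
0.7 [176 208 222 227 223 205] 219
0.8 [179 211 225 226 217 201] 220
0.9 [180 213 225 222 214 190] 220
1.0 [180 214 223 219 206 182] 219
1.1 [181 214 220 217 196 164] 217
1.2 [182 212 220 211 184 150] 214
1.3 [183 209 220 205 180 145] 211
1.4 [185 209 216 202 173 136] 209
1.5 [187 210 215 202 170 137] 209
1.6 [187 211 217 204 177 140] 211
1.7 [187 213 221 214 186 150] 216
1.8 [190 216 222 211 188 152] 216
1.9 [193 216 221 209 179 143] 215
2.0 [197 216 220 205 180 148] 213
2.1 [200 217 221 209 188 155] 216
```

View pics/n0.png

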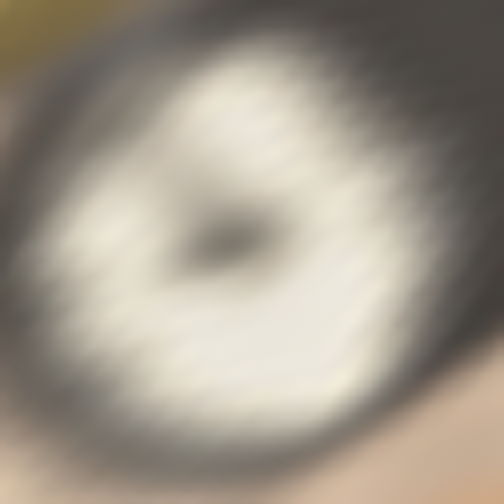

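move_arm(jaw=[2,2,2], dp=[[0,0,0],[0,0,0],[0,0,0]], turn=[[0,0,0.1],[0,0,0.1],[0,0,0]])

```text
time_s: 13.73
position: [0.4677, 0.2931, 0.2294]
tool_rot: [[-0.968, -0.249, -0.001], [-0.249, 0.968, 0.0], [0.001, 0.0, -1.0]]
ft_force: [1.7, 0.7, 0.2]
grip_width: 0.0273
gripper_force: 49.1
```

move_arm(jaw=[2,2,2], dp=[[0,0,0],[0,0,0],[0,0,0]], turn=[[0,0,0.1],[0,0,0.1],[0,0,0]])

```text
time_s: 13.98
position: [0.4679, 0.2932, 0.2296]
tool_rot: [[-0.999, -0.053, -0.0], [-0.053, 0.999, 0.001], [0.0, 0.001, -1.0]]
ft_force: [0.8, 1.8, 0.5]
grip_width: 0.0273
gripper_force: 48.9
```

move_arm(jaw=[2,2,2], dp=[[0,0,0],[0,0,0],[0,0,0]], turn=[[0,0,0.1],[0,0,0.1],[0,0,0]])

```text
time_s: 14.23
position: [0.4681, 0.2933, 0.2297]
tool_rot: [[-0.989, 0.145, 0.0], [0.145, 0.989, 0.001], [-0.0, 0.001, -1.0]]
ft_force: [1.6, 3.1, -0.2]
grip_width: 0.0276
gripper_force: 48.9
```

It dropped into the slot: the vertical force fell and z followed. I'm pressing deeper.

move_arm(jaw=[2,2,2,2], dp=[[0,0,0.06],[0,0,0.06],[0,0,0.06],[0,0,0]], turn=[[0,0,0],[0,0,0],[0,0,0],[0,0,0]])

```text
time_s: 14.57
position: [0.4682, 0.2934, 0.2288]
tool_rot: [[-0.99, 0.145, 0.002], [0.145, 0.99, 0.001], [-0.001, 0.002, -1.0]]
ft_force: [2.5, 3.8, 5.0]
grip_width: 0.0275
gripper_force: 49.4
```

```bash
python3 nd.py 1 | awk 'NR==1{print} NR>1{printf "%s:%s ",$1,$NF}'
```

```text
14.5667 [0.47 0.29 0.23] [2.47 3.77 5.  ] [ 1.32 -0.41 -0.02] q6 -61.925617455414894
-0.6:197 -0.5:194 -0.4:189 -0.3:185 -0.2:182 -0.1:181 -0.0:183 0.1:186 0.2:192 0.3:198 0.4:205 0.5:210 0.6:214 0.7:217 0.8:219 0.9:220 1.0:220 1.1:220 1.2:221 1.3:220 1.4:220 1.5:220 1.6:219 1.7:220 1.8:219 1.9:220 2.0:220 2.1:221
```

move_arm(jaw=[2,2], dp=[[-0.03,0.065,0],[0,0,0]], turn=[[0,0,0],[0,0,0]])

```text
time_s: 14.78
position: [0.4685, 0.2938, 0.2286]
tool_rot: [[-0.989, 0.145, 0.001], [0.145, 0.989, 0.001], [-0.001, 0.001, -1.0]]
ft_force: [0.7, 4.1, 4.8]
grip_width: 0.0276
gripper_force: 49.4
```

move_arm(jaw=[2,2,2], dp=[[0,0,0],[0,0,0],[0,0,0]], turn=[[0,0,0.08],[0,0,0.07],[0,0,0]])

```text
time_s: 15.03
position: [0.4686, 0.2939, 0.2284]
tool_rot: [[-0.956, 0.295, 0.001], [0.295, 0.956, 0.001], [-0.001, 0.002, -1.0]]
ft_force: [2.6, 3.9, 4.9]
grip_width: 0.0273
gripper_force: 49.3
```

move_arm(jaw=[2,2,2], dp=[[0,0,0],[0,0,0],[0,0,0]], turn=[[0,0,0.08],[0,0,0.07],[0,0,0]])

```text
time_s: 15.28
position: [0.4689, 0.294, 0.2285]
tool_rot: [[-0.901, 0.434, 0.002], [0.434, 0.901, 0.002], [-0.001, 0.002, -1.0]]
ft_force: [3.0, 4.3, 3.9]
grip_width: 0.0272
gripper_force: 49.2
```

move_arm(jaw=[2,2,2], dp=[[-0.02,0.07,0],[0,0.07,0],[0,0,0]], turn=[[0,0,0],[0,0,0],[0,0,0]])

```text
time_s: 15.53
position: [0.4693, 0.2948, 0.2282]
tool_rot: [[-0.902, 0.433, 0.001], [0.433, 0.902, 0.0], [-0.0, 0.0, -1.0]]
ft_force: [2.0, 3.6, 5.0]
grip_width: 0.0279
gripper_force: 49.4
```

```bash
python3 nd.py 1 | awk 'NR==1{print} NR>1{printf "%s:%s ",$1,$NF}'
```

```text
15.5333 [0.47 0.29 0.23] [1.96 3.65 4.96] [ 1.29 -0.69  0.  ] q6 -44.46484362331422
-0.6:198 -0.5:195 -0.4:190 -0.3:186 -0.2:183 -0.1:182 -0.0:183 0.1:187 0.2:193 0.3:199 0.4:205 0.5:210 0.6:215 0.7:218 0.8:220 0.9:221 1.0:221 1.1:221 1.2:221 1.3:220 1.4:220 1.5:220 1.6:219 1.7:221 1.8:220 1.9:221 2.0:221 2.1:222
```

move_arm(jaw=[2,2,2,2], dp=[[-0.03,0.07,0],[0,0.07,0],[0,0.07,0],[0,0,0]], turn=[[0,0,0],[0,0,0],[0,0,0],[0,0,0]])

```text
time_s: 15.92
position: [0.4696, 0.2963, 0.2271]
tool_rot: [[-0.901, 0.434, -0.003], [0.434, 0.901, -0.001], [0.002, -0.002, -1.0]]
ft_force: [0.7, 1.6, -0.5]
grip_width: 0.0278
gripper_force: 49.3
```

move_arm(jaw=[2,2,2], dp=[[0,0,0],[0,0,0],[0,0,0]], turn=[[0,0,0.08],[0,0,0.07],[0,0,0]])

```text
time_s: 16.17
position: [0.4699, 0.2963, 0.2272]
tool_rot: [[-0.824, 0.566, -0.002], [0.566, 0.824, -0.001], [0.001, -0.002, -1.0]]
ft_force: [0.6, 2.0, -2.2]
grip_width: 0.0277
gripper_force: 49.3
```

Shifting sideways let it sink to z = 0.227. I'm pressing deeper.

move_arm(jaw=[2,2,2,2], dp=[[0,0,0.08],[0,0,0.08],[0,0,0.04],[0,0,0]], turn=[[0,0,0],[0,0,0],[0,0,0],[0,0,0]])

```text
time_s: 16.5
position: [0.4702, 0.2964, 0.2261]
tool_rot: [[-0.826, 0.564, -0.0], [0.564, 0.826, -0.0], [0.0, -0.0, -1.0]]
ft_force: [0.3, 1.9, 1.9]
grip_width: 0.0276
gripper_force: 49.6
```

```bash
python3 nd.py 1 | awk 'NR==1{print} NR>1{printf "%s:%s ",$1,$NF}'
```

```text
16.5 [0.47 0.3  0.23] [0.34 1.89 1.93] [0.53 0.13 0.02] q6 -35.66141593381868
-0.6:199 -0.5:195 -0.4:191 -0.3:186 -0.2:183 -0.1:182 -0.0:184 0.1:188 0.2:193 0.3:199 0.4:206 0.5:211 0.6:215 0.7:219 0.8:221 0.9:221 1.0:222 1.1:222 1.2:222 1.3:221 1.4:221 1.5:221 1.6:220 1.7:221 1.8:220 1.9:222 2.0:222 2.1:222
```

move_arm(jaw=[2,2,2], dp=[[0,0,0],[0,0,0],[0,0,0]], turn=[[0,0,0.08],[0,0,0.07],[0,0,0]])

```text
time_s: 16.8
position: [0.4704, 0.2965, 0.2261]
tool_rot: [[-0.731, 0.683, 0.0], [0.683, 0.731, -0.0], [-0.0, 0.0, -1.0]]
ft_force: [-0.1, 1.7, 1.4]
grip_width: 0.0276
gripper_force: 49.6
```

move_arm(jaw=[2,2,2], dp=[[0,0,0],[0,0,0],[0,0,0]], turn=[[0,0,0.08],[0,0,0.07],[0,0,0]])

```text
time_s: 17.05
position: [0.4706, 0.2965, 0.2261]
tool_rot: [[-0.622, 0.783, 0.001], [0.783, 0.622, 0.0], [-0.0, 0.001, -1.0]]
ft_force: [1.5, 1.9, 1.3]
grip_width: 0.0273
gripper_force: 49.5
```

```bash
python3 nd.py 1 | awk 'NR==1{print} NR>1{printf "%s:%s ",$1,$NF}'
```

```text
17.05 [0.47 0.3  0.23] [1.51 1.91 1.32] [ 0.71 -0.35  0.03] q6 -18.41927520522556
-0.6:209 -0.5:208 -0.4:207 -0.3:204 -0.2:202 -0.1:200 -0.0:198 0.1:197 0.2:197 0.3:198 0.4:201 0.5:204 0.6:207 0.7:209 0.8:211 0.9:213 1.0:214 1.1:215 1.2:217 1.3:219 1.4:221 1.5:222 1.6:221 1.7:223 1.8:222 1.9:223 2.0:222 2.1:220
```

The needle is moving, so the blade is engaged. I'll keep turning in steps.

move_arm(jaw=[2,2,2,2], dp=[[-0.02,0.02,0],[-0.02,0.02,0],[0,0,0],[0,0,0]], turn=[[0,0,0.08],[0,0,0.08],[0,0,0.08],[0,0,0]])

```text
time_s: 17.43
position: [0.4713, 0.2965, 0.2262]
tool_rot: [[-0.418, 0.908, 0.001], [0.908, 0.418, 0.0], [-0.0, 0.001, -1.0]]
ft_force: [2.0, 2.2, 0.8]
grip_width: 0.0276
gripper_force: 49.4
```

```bash
python3 nd.py 1 | awk 'NR==1{print} NR>1{printf "%s:%s ",$1,$NF}'
```

```text
17.4333 [0.47 0.3  0.23] [1.98 2.21 0.82] [ 0.75 -0.62  0.04] q6 -4.737777607458822
-0.6:216 -0.5:217 -0.4:217 -0.3:215 -0.2:212 -0.1:210 -0.0:206 0.1:201 0.2:197 0.3:193 0.4:192 0.5:193 0.6:196 0.7:201 0.8:206 0.9:211 1.0:214 1.1:218 1.2:221 1.3:221 1.4:222 1.5:222 1.6:221 1.7:223 1.8:222 1.9:223 2.0:223 2.1:224
```

move_arm(jaw=[2,2,2,2,2], dp=[[-0.02,0.03,0],[-0.02,0.03,0],[0,0,0],[0,0,0],[0,0,0]], turn=[[0,0,0.08],[0,0,0.08],[0,0,0.08],[0,0,0.06],[0,0,0]])

```text
time_s: 17.9
position: [0.472, 0.2962, 0.2261]
tool_rot: [[-0.133, 0.991, 0.001], [0.991, 0.133, 0.0], [-0.0, 0.001, -1.0]]
ft_force: [2.9, 3.1, 0.3]
grip_width: 0.0278
gripper_force: 49.3
```

```bash
python3 nd.py 2 | awk 'NR==1{print} NR>1{printf "%s:%s ",$1,$NF}'
```

```text
17.9 [0.47 0.3  0.23] [2.91 3.15 0.32] [ 0.62 -0.87  0.02] q6 12.326974560280425
-0.6:221 -0.5:223 -0.4:224 -0.3:224 -0.2:225 -0.1:224 -0.0:224 0.1:222 0.2:220 0.3:217 0.4:213 0.5:207 0.6:199 0.7:190 0.8:182 0.9:180 1.0:184 1.1:191 1.2:198 1.3:203 1.4:207 1.5:210 1.6:214 1.7:220 1.8:222 1.9:223 2.0:223 2.1:224
```

```bash
cat > ev.py <<'E'
import cv2,numpy as np,sys
for f in sys.argv[1:]:
    S=cv2.imread('pics/n%s.png'%f).astype(np.float32); G=S.mean(2); k=504/63
    for cx,cy in ((252,252),(235,240),(240,243),(230,236)):
        nv=np.arange(-.6,2,.02); a=nv-np.radians(40.5)
        m=[np.mean([cv2.remap(G,np.float32([[cx+r*np.sin(t)*k*1.0]]),np.float32([[cy-r*np.cos(t)*k]]),1)[0,0] for r in (9,11,13,15)]) for t in a]
        print(f,cx,cy,round(nv[int(np.argmin(m))],2))
E
python3 ev.py 0 1 2
```

```text
0 252 252 -0.14
0 235 240 -0.06
0 240 243 -0.08
0 230 236 -0.06
1 252 252 0.4
1 235 240 0.56
1 240 243 0.5
1 230 236 0.6
2 252 252 0.86
2 235 240 1.08
2 240 243 1.0
2 230 236 1.12
```

View pics/n2.png

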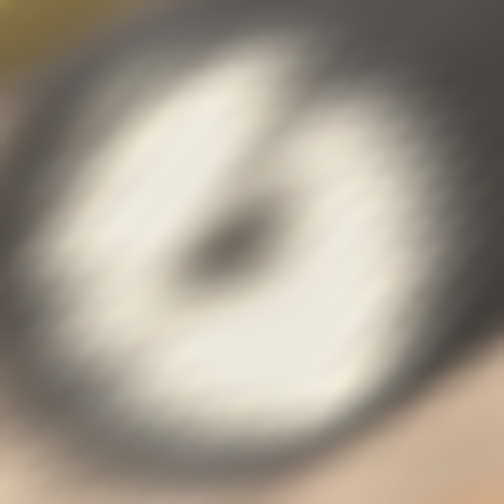

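The rectified dial shows the needle running from the hub at (235,240) to about (300,85), so roughly 1.1. I'll check it against the coloured sectors.

Run:
```python
import cv2,numpy as np
for f in '02':
    S=cv2.imread('pics/n%s.png'%f).astype(np.float32)
    for r in (19,22,25):
        out=[]
        for nv in np.arange(.2,2.6,.12):
            t=nv-np.radians(40.5); b,g,R=cv2.remap(S,np.float32([[235+r*8*np.sin(t)]]),np.float32([[240-r*8*np.cos(t)]]),1)[0,0]
            out.append('%.2f:%d/%d'%(nv,g-(R+b)/2,R-(g+b)/2))
        print(f,r,' '.join(out))
```

```text
0 19 0.20:4/14 0.32:3/15 0.44:3/16 0.56:4/16 0.68:5/14 0.80:6/14 0.92:3/17 1.04:3/16 1.16:4/16 1.28:3/15 1.40:3/14 1.52:3/14 1.64:3/13 1.76:3/14 1.88:2/15 2.00:3/14 2.12:4/14 2.24:5/14 2.36:5/14 2.48:4/14
0 22 0.20:1/12 0.32:2/11 0.44:2/12 0.56:2/13 0.68:3/14 0.80:3/14 0.92:4/13 1.04:3/14 1.16:2/13 1.28:2/12 1.40:1/12 1.52:2/11 1.64:2/11 1.76:2/11 1.88:2/13 2.00:2/12 2.12:2/12 2.24:3/13 2.36:3/14 2.48:4/14
0 25 0.20:1/8 0.32:1/8 0.44:1/9 0.56:0/8 0.68:1/8 0.80:2/9 0.92:1/10 1.04:2/10 1.16:1/9 1.28:1/10 1.40:0/9 1.52:0/9 1.64:1/8 1.76:1/9 1.88:1/9 2.00:1/8 2.12:1/8 2.24:1/10 2.36:1/10 2.48:1/9
2 19 0.20:4/16 0.32:4/15 0.44:4/14 0.56:4/14 0.68:6/15 0.80:5/15 0.92:4/15 1.04:2/14 1.16:2/11 1.28:3/12 1.40:2/16 1.52:4/16 1.64:4/16 1.76:5/14 1.88:5/14 2.00:3/16 2.12:3/15 2.24:4/14 2.36:6/13 2.48:4/15
2 22 0.20:2/12 0.32:2/12 0.44:2/11 0.56:2/13 0.68:2/15 0.80:3/15 0.92:3/13 1.04:2/11 1.16:1/10 1.28:2/9 1.40:2/11 1.52:3/13 1.64:3/13 1.76:3/13 1.88:3/14 2.00:4/14 2.12:2/14 2.24:4/13 2.36:3/14 2.48:3/14
2 25 0.20:1/9 0.32:1/8 0.44:0/7 0.56:1/7 0.68:1/6 0.80:2/8 0.92:1/10 1.04:1/8 1.16:0/7 1.28:1/7 1.40:1/7 1.52:1/10 1.64:1/10 1.76:1/10 1.88:2/9 2.00:1/10 2.12:2/9 2.24:1/10 2.36:1/10 2.48:1/10
```

move_arm(jaw=[2,2,2], dp=[[-0.01,0.02,0],[0,0,0],[0,0,0]], turn=[[0,0,0.04],[0,0,0.04],[0,0,0]])

```text
time_s: 18.2
position: [0.4721, 0.2961, 0.2262]
tool_rot: [[-0.054, 0.999, 0.001], [0.999, 0.054, 0.0], [-0.0, 0.001, -1.0]]
ft_force: [2.3, 1.4, 0.8]
grip_width: 0.0274
gripper_force: 49.3
```

```bash
python3 nd.py 3 | head -1; python3 ev.py 3
python3 - <<'E'
from h import *
im,d=cams.get_image('top'); np.save('top_b.npy',im)
E
```

```text
18.2 [0.47 0.3  0.23] [2.35 1.4  0.83] [ 0.68 -0.97  0.07] q6 16.85772511682255
3 252 252 1.08
3 235 240 1.3
3 240 243 1.26
3 230 236 1.36
```

The reading is in the green, between 1.08 and 1.3. I'm easing back within the slot play and lifting straight out.

move_arm(jaw=[2,2,2,2,2,2,2,2,2,2], dp=[[0,0,0],[0,0,0],[0,0,-0.4],[0,0,-0.8],[0,0,-1.2],[0,0,-1.6],[0,0,-2.5],[0,0,-2.5],[0,0,-2.5],[0,0,-0.4]], turn=[[0,0,-0.05],[0,0,-0.05],[0,0,0],[0,0,0],[0,0,0],[0,0,0],[0,0,0],[0,0,0],[0,0,0],[0,0,0]])

```text
time_s: 19.13
position: [0.4717, 0.296, 0.3496]
tool_rot: [[-0.15, 0.989, 0.005], [0.989, 0.15, 0.001], [0.0, 0.005, -1.0]]
ft_force: [0.4, 0.3, -0.8]
grip_width: 0.0272
gripper_force: 50.3
```

move_arm(jaw=[2,2,2,2,2,2,2,2,2,2,2,2], dp=[[0,0,0],[0,0,0],[0,0,0],[0,0,0],[0,0,0],[0,0,0],[0,0,0],[0,0,0],[0,0,0],[0,0,0],[0,0,0],[0,0,0]], turn=[[0,0,-0.117],[0,0,-0.117],[0,0,-0.117],[0,0,-0.117],[0,0,-0.117],[0,0,-0.117],[0,0,-0.117],[0,0,-0.117],[0,0,-0.117],[0,0,-0.117],[0,0,-0.117],[0,0,-0.117]])

```text
time_s: 20.13
position: [0.471, 0.2958, 0.3444]
tool_rot: [[-1.0, 0.01, -0.003], [0.01, 1.0, -0.002], [0.003, -0.002, -1.0]]
ft_force: [-0.1, 0.6, -0.9]
grip_width: 0.0274
gripper_force: 50.3
```

```bash
python3 nd.py 4 | head -1; python3 ev.py 4; python3 tip.py f | tail -22
```

```text
20.1333 [0.47 0.3  0.34] [-0.14  0.62 -0.86] [0.02 0.07 0.02] q6 -69.47158827658755
4 252 252 1.12
4 235 240 1.32
4 240 243 1.24
4 230 236 1.36
   tri [0.5558 0.0588 0.0894] [np.float64(0.22776505735599806), np.float64(0.1907186395828608)]
guard_mouth side [263.9872 185.088 ] 0.6
guard_mouth top [224.3072 169.6896] 0.97
   tri [0.4757 0.3009 0.0819] [np.float64(2.2316190327737937), np.float64(2.242917282388612)]
screwdriver side [268.9024 107.0976] 0.76
screwdriver top [213.7088 160.896 ] 0.59
   tri [0.4732 0.3062 0.2912] [np.float64(1.2489576293710538), np.float64(1.4121571231668526)]
side mask 0.62 365 263 275 73 155
73 263.5 2
79 264.0 1
85 None 0
91 269.0 13
97 269.0 13
103 268.5 12
109 268.0 5
115 268.0 3
121 268.0 3
127 267.5 2
133 267.0 3
139 267.0 3
145 267.0 3
151 266.5 2
```

move_arm(jaw=[2,2,2,2,2,2,2,2,2,2,2,2], dp=[[0,-3.3,0],[0,-3.3,0],[0,-3.3,0],[0,-3.3,0],[0,-3.3,0],[0,-3.3,0],[0,-3.3,0],[-2.7,-0.2,0],[-2.7,0,0.8],[-2.6,0,1],[0,0,0],[0,0,0]], turn=[[0,0,0],[0,0,0],[0,0,0],[0,0,0],[0,0,0],[0,0,0],[0,0,0],[0,0,0],[0,0,0],[0,0,0],[0,0,0],[0,0,0]])

```text
time_s: 21.83
position: [0.5486, 0.0618, 0.3257]
tool_rot: [[-1.0, 0.016, -0.002], [0.016, 1.0, 0.0], [0.002, 0.0, -1.0]]
ft_force: [0.2, 0.3, -0.7]
grip_width: 0.0278
gripper_force: 50.4
```

```bash
python3 tip.py h | head -12
cat > nt.py <<'E'
from h import *
import sys
c0=np.array([.4045,.307,.0525]); n=np.array([-.629,.136,.766]); n/=np.linalg.norm(n)
er=-np.cross([0,0,1.],n); er/=np.linalg.norm(er); eu=np.cross(n,er); eu*=np.sign(eu[2])
if er[1]>0: er=-er
g=np.arange(-31,32)/1000; X,Y=np.meshgrid(g,-g)
for cam,f in (('top','top0'),('top','atop'),('top','htop'),('side','side0'),('side','aside'),('side','hside')):
    im=cv2.imread('pics/%s.png'%f).astype(np.float32)
    def rect(c):
        uv=np.array([[proj(cam,q) for q in r] for r in c+X[...,None]*er+Y[...,None]*eu]).astype(np.float32)
        return cv2.remap(im,uv[...,0]-.5,uv[...,1]-.5,1)
    S=rect(c0)
    # centre by white-face centroid (filled disc)
    M=(S.min(2)>130)&(np.hypot(X,Y)<.03); M=M.astype(np.uint8)
    k,l,st,ce=cv2.connectedComponentsWithStats(M); i=1+np.argmax(st[1:,4]); cs,_=cv2.findContours((l==i).astype(np.uint8),0,2); h=cv2.convexHull(cs[0] if len(cs)==1 else max(cs,key=cv2.contourArea))
    (cx,cy),ax,an=cv2.fitEllipse(h); 
    G=S.mean(2); nv=np.arange(-.8,2.2,.02)
    def rd(x0,y0,kx=1,ky=1):
        m=[np.mean([cv2.remap(G,np.float32([[x0+kx*r*np.sin(t)]]),np.float32([[y0-ky*r*np.cos(t)]]),1)[0,0] for r in (8,10,12,14)]) for t in nv-np.radians(40.5)]
        return round(nv[int(np.argmin(m))],2),round(float(np.median(m)-min(m)))
    print(f,'centre',round(cx,1),round(cy,1),np.round(ax,1),round(an),rd(cx,cy),rd(cx-1,cy),rd(cx+1,cy),rd(cx,cy-1),rd(cx,cy+1))
    cv2.imwrite('pics/r_%s.png'%f,cv2.resize(S,None,fx=6,fy=6,interpolation=2))
E
python3 nt.py
```

```text
[0.5486 0.0618 0.3257] [ 0.2251  0.2533 -0.7254] [ -5.8663  19.3978  62.649    0.0003  98.0958 -94.935 ]
grasp [0.5487 0.0617 0.3447]
screwdriver_grip side [333.312  143.1936] 0.82
screwdriver_tip side [320.6144 224.9088] 0.84
block_hole side [319.0784 250.5984] 0.56
block_hole top [320.6144 138.0864] 0.86
   tri [0.5538 0.0635 0.0849] [np.float64(1.4961275300681025), np.float64(1.2567139718920817)]
guard_mouth side [263.3216 185.8944] 0.83
guard_mouth top [227.2768 174.1824] 0.74
   tri [0.4685 0.2932 0.0851] [np.float64(0.471598420674728), np.float64(0.47184626787598244)]
screwdriver side [326.6048 172.416 ] 0.7
side mask 0.8 472 322 339 130 226Traceback (most recent call last):
  File "nt.py", line 1, in <module>
    from h import *
  File "h.py", line 2, in <module>
    from rig import observe, cams, ticket
  File "<controller>", line 1, in <module>
  File "<controller>", line 16, in <module>
    from ._kdtree import *
    from ._ckdtree import cKDTree, cKDTreeNode  # type: ignore[import-not-found]
    ^^^^^^^^^^^^^^^^^^^^^^^^^^^^^^^^^^^^^^^^^^
  File "scipy/spatial/_ckdtree.pyx"
[... 970 characters left out ...]
port (
    ...<8 lines>...
    )
    from .crackfortran import markoutercomma
    from ._local import *
    import ntpath
  File "<frozen importlib._bootstrap>", line 1360, in _find_and_load
  File "<frozen importlib._bootstrap>", line 1331, in _find_and_load_unlocked
  File "<frozen importlib._bootstrap>", line 935, in _load_unlocked
  File "<frozen importlib._bootstrap>", line 1176, in exec_module
  File "<frozen ntpath>", line 172, in <module>
  File "nt.py", line 12, in <module>
    S=rect(c0)
  File "nt.py", line 10, in rect
    uv=np.array([[proj(cam,q) for q in r] for r in c+X[...,None]*er+Y[...,None]*eu]).astype(np.float32)
                  ^^^^
NameError: name 'proj' is not defined
```

```bash
mv nt.py needletop.py; rm -rf __pycache__/nt.*; python3 needletop.py
```

```text
top0 centre 30.9 32.5 [43.9 47.4] 6 (np.float64(0.2), 36) (np.float64(0.28), 33) (np.float64(0.14), 37) (np.float64(0.18), 38) (np.float64(0.28), 33)
atop centre 30.8 32.4 [42.1 45.8] 178 (np.float64(0.22), 34) (np.float64(0.28), 32) (np.float64(0.14), 35) (np.float64(0.18), 36) (np.float64(0.28), 32)
htop centre 30.7 32.5 [42.1 45.5] 171 (np.float64(1.3), 37) (np.float64(1.38), 39) (np.float64(1.24), 38) (np.float64(1.36), 38) (np.float64(1.26), 37)
side0 centre 29.7 31.0 [46.7 50.3] 31 (np.float64(-0.02), 23) (np.float64(0.0), 19) (np.float64(-0.16), 27) (np.float64(-0.12), 25) (np.float64(-0.04), 19)
aside centre 29.9 31.1 [47.1 52.1] 31 (np.float64(-0.02), 22) (np.float64(0.0), 18) (np.float64(-0.16), 27) (np.float64(-0.12), 24) (np.float64(-0.06), 20)
hside centre 29.6 30.9 [47.9 51.9] 26 (np.float64(1.18), 55) (np.float64(1.26), 57) (np.float64(1.1), 53) (np.float64(1.22), 55) (np.float64(1.12), 55)[ WARN:0@0.223] global loadsave.cpp:1063 imwrite_ Unsupported depth image for selected encoder is fallbacked to CV_8U.
```

Run:
```python
import cv2,numpy as np
for f in('top0','htop','hside'):
    S=cv2.imread('pics/r_%s.png'%f).astype(np.float32); cx,cy=(31.3*6,33*6) if 'top' in f else (30.2*6,31.4*6)
    for r in (16,18,20,22,24):
        o=[]
        for nv in np.arange(.4,3.2,.15):
            t=nv-np.radians(40.5); b,g,R=cv2.remap(S,np.float32([[cx+r*6*np.sin(t)]]),np.float32([[cy-r*6*np.cos(t)]]),1)[0,0]
            o.append('%.2f:%d/%d'%(nv,R-g,g-b))
        print(f,r,' '.join(o))
```

```text
top0 16 0.40:4/16 0.55:4/17 0.70:4/17 0.85:4/18 1.00:4/18 1.15:3/18 1.30:4/18 1.45:4/18 1.60:5/18 1.75:4/18 1.90:6/18 2.05:6/17 2.20:7/18 2.35:9/17 2.50:11/17 2.65:13/17 2.80:9/17 2.95:6/17 3.10:5/18
top0 18 0.40:4/17 0.55:4/17 0.70:4/18 0.85:4/18 1.00:2/18 1.15:2/19 1.30:2/19 1.45:4/18 1.60:6/18 1.75:9/17 1.90:12/17 2.05:15/17 2.20:15/16 2.35:18/16 2.50:26/15 2.65:29/15 2.80:20/16 2.95:9/17 3.10:5/17
top0 20 0.40:4/15 0.55:4/17 0.70:4/17 0.85:3/18 1.00:0/19 1.15:-1/22 1.30:0/21 1.45:5/19 1.60:12/16 1.75:21/15 1.90:30/15 2.05:36/15 2.20:37/14 2.35:40/14 2.50:48/13 2.65:52/12 2.80:36/14 2.95:13/15 3.10:4/17
top0 22 0.40:4/13 0.55:4/15 0.70:4/16 0.85:2/18 1.00:-3/21 1.15:-6/23 1.30:-5/23 1.45:6/18 1.60:25/14 1.75:43/13 1.90:54/13 2.05:63/12 2.20:66/11 2.35:61/10 2.50:66/11 2.65:65/11 2.80:48/11 2.95:16/13 3.10:5/15
top0 24 0.40:3/11 0.55:3/13 0.70:4/14 0.85:2/14 1.00:-7/21 1.15:-11/24 1.30:-9/25 1.45:7/16 1.60:39/12 1.75:67/10 1.90:75/10 2.05:78/9 2.20:77/9 2.35:67/9 2.50:62/10 2.65:59/9 2.80:41/9 2.95:17/9 3.10:5/12
htop 16 0.40:4/16 0.55:4/17 0.70:4/17 0.85:3/17 1.00:3/16 1.15:3/13 1
[... 1245 characters left out ...]
1.60:6/16 1.75:6/16 1.90:6/16 2.05:6/13 2.20:6/15 2.35:6/14 2.50:6/16 2.65:5/14 2.80:5/13 2.95:5/12 3.10:5/12
hside 20 0.40:6/15 0.55:5/14 0.70:5/14 0.85:6/16 1.00:7/14 1.15:7/12 1.30:6/11 1.45:7/13 1.60:7/15 1.75:7/15 1.90:7/16 2.05:7/14 2.20:6/14 2.35:7/16 2.50:6/14 2.65:7/14 2.80:8/14 2.95:7/16 3.10:5/16
hside 22 0.40:7/15 0.55:7/14 0.70:6/14 0.85:6/15 1.00:7/14 1.15:6/11 1.30:5/9 1.45:6/11 1.60:6/13 1.75:6/13 1.90:6/13 2.05:7/12 2.20:6/12 2.35:6/13 2.50:6/13 2.65:7/12 2.80:7/13 2.95:6/14 3.10:5/15
hside 24 0.40:6/11 0.55:7/12 0.70:7/13 0.85:7/13 1.00:6/12 1.15:5/10 1.30:5/7 1.45:5/9 1.60:5/11 1.75:6/11 1.90:6/10 2.05:6/9 2.20:6/10 2.35:5/10 2.50:5/9 2.65:6/9 2.80:6/10 2.95:6/10 3.10:6/11
```

The top view settles it: the green arc shows at 1.0–1.3, red starts near 1.6 and the needle stands at about 1.25. Next I compare the blade's position in the hand with how it was when first lifted.

Run:
```python
from h import *
np.set_printoptions(precision=2,suppress=True)
for f,T in(('aside',[.5511,.0631,.3203]),('hside',[.5486,.0618,.3257])):
    im=cv2.imread('pics/%s.png'%f).astype(float).mean(2)
    o=[]
    for k in np.arange(.08,.20,.006):
        u,v=proj('side',np.array(T)+[0,0,.019-k]); r=int(v); c0=int(u)-5
        w=im[r,c0:c0+12]; w=np.clip(np.sort(w)[-4]-w-25,0,None); o.append((round(k,3),round(v,1),round((w*(np.arange(12)+c0+.5)).sum()/max(w.sum(),1)-u,2)))
    print(f,o)
```

```text
aside [(np.float64(0.08), np.float64(182.8), np.float64(1.48)), (np.float64(0.086), np.float64(185.4), np.float64(1.31)), (np.float64(0.092), np.float64(188.0), np.float64(1.4)), (np.float64(0.098), np.float64(190.6), np.float64(1.55)), (np.float64(0.104), np.float64(193.1), np.float64(1.27)), (np.float64(0.11), np.float64(195.7), np.float64(1.29)), (np.float64(0.116), np.float64(198.2), np.float64(1.26)), (np.float64(0.122), np.float64(200.6), np.float64(1.42)), (np.float64(0.128), np.float64(203.1), np.float64(1.28)), (np.float64(0.134), np.float64(205.6), np.float64(-0.86)), (np.float64(0.14), np.float64(208.0), np.float64(-1.18)), (np.float64(0.146), np.float64(210.4), np.float64(-0.47)), (np.float64(0.152), np.float64(212.8), np.float64(-2.37)), (np.float64(0.158), np.float64(215.1), np.float64(-1.19)), (np.float64(0.164), np.float64(217.5), np.float64(-0.25)), (np.float64(0.17), np.float64(219.8), np.float64(-1.47)), (np.float64(0.176), np.float64(222.1), np.float64(-0.13)), (np.float64(0.182), np.float64(224.4), np.float64(0.55)), (np.float64(0.188), np.float64(226.7), np.floa
[... 540 characters left out ...]
np.float64(0.128), np.float64(201.4), np.float64(0.89)), (np.float64(0.134), np.float64(203.9), np.float64(0.08)), (np.float64(0.14), np.float64(206.3), np.float64(-2.24)), (np.float64(0.146), np.float64(208.8), np.float64(-2.02)), (np.float64(0.152), np.float64(211.2), np.float64(-2.62)), (np.float64(0.158), np.float64(213.5), np.float64(-2.4)), (np.float64(0.164), np.float64(215.9), np.float64(-2.29)), (np.float64(0.17), np.float64(218.3), np.float64(-2.72)), (np.float64(0.176), np.float64(220.6), np.float64(-2.4)), (np.float64(0.182), np.float64(222.9), np.float64(-3.27)), (np.float64(0.188), np.float64(225.2), np.float64(-0.38)), (np.float64(0.194), np.float64(227.4), np.float64(-3.81))]
```

move_arm(jaw=[2,2,2,2,2,2,2,2], dp=[[-0.39,-0.06,0],[0,0,2],[0,0,2],[0,0,1.5],[0,0,0.5],[0,0,0.3],[0,0,0.3],[0,0,0]], turn=[[0,0,0],[0,0,0],[0,0,0],[0,0,0],[0,0,0],[0,0,0],[0,0,0],[0,0,0]])

```text
time_s: 23.15
position: [0.5522, 0.0612, 0.2614]
tool_rot: [[-1.0, 0.016, 0.001], [0.016, 1.0, -0.0], [-0.001, -0.0, -1.0]]
ft_force: [-0.5, -0.9, -1.6]
grip_width: 0.0273
gripper_force: 50.4
```

move_arm(jaw=[2,2,2,2], dp=[[0,0,0.2],[0,0,0.2],[0,0,0.2],[0,0,0]], turn=[[0,0,0],[0,0,0],[0,0,0],[0,0,0]])

```text
time_s: 23.48
position: [0.552, 0.061, 0.2549]
tool_rot: [[-1.0, 0.016, 0.0], [0.016, 1.0, -0.001], [-0.0, -0.001, -1.0]]
ft_force: [-0.0, -3.0, -1.1]
grip_width: 0.0274
gripper_force: 50.7
```

move_arm(jaw=[2,2,2], dp=[[0,0,0.2],[0,0,0.2],[0,0,0]], turn=[[0,0,0],[0,0,0],[0,0,0]])

```text
time_s: 23.73
position: [0.552, 0.061, 0.2508]
tool_rot: [[-1.0, 0.016, -0.0], [0.016, 1.0, -0.001], [0.0, -0.001, -1.0]]
ft_force: [0.4, -3.5, -0.6]
grip_width: 0.0278
gripper_force: 50.9
```

It is in the hole with a small side force, so I'm shifting 1.5 mm in -y and lowering.

move_arm(jaw=[2,2,2,2,2,2,2,2,2,2], dp=[[0,-0.15,0.3],[0,0,0.6],[0,0,0.8],[0,0,1],[0,0,1],[0,0,1],[0,0,1],[0,0,0.8],[0,0,0.6],[0,0,0]], turn=[[0,0,0],[0,0,0],[0,0,0],[0,0,0],[0,0,0],[0,0,0],[0,0,0],[0,0,0],[0,0,0],[0,0,0]])

```text
time_s: 24.57
position: [0.5513, 0.0594, 0.1781]
tool_rot: [[-1.0, 0.016, -0.003], [0.016, 1.0, -0.001], [0.003, -0.001, -1.0]]
ft_force: [-0.9, -5.0, -3.8]
grip_width: 0.027
gripper_force: 50.8
```

move_arm(jaw=[2,2,2,2], dp=[[0,0,0.15],[0,0,0.1],[0,0,0],[0,0,0]], turn=[[0,0,0],[0,0,0],[0,0,0],[0,0,0]])

```text
time_s: 24.9
position: [0.5517, 0.0593, 0.1768]
tool_rot: [[-1.0, 0.016, -0.001], [0.016, 1.0, -0.001], [0.001, -0.001, -1.0]]
ft_force: [-0.1, -5.6, -0.7]
grip_width: 0.0278
gripper_force: 51.1
```

move_arm(jaw=[2,2,2,2], dp=[[0,0,0.15],[0,0,0.15],[0,0,0],[0,0,0]], turn=[[0,0,0],[0,0,0],[0,0,0],[0,0,0]])

```text
time_s: 25.23
position: [0.5518, 0.0593, 0.1739]
tool_rot: [[-1.0, 0.016, -0.001], [0.016, 1.0, -0.001], [0.001, -0.001, -1.0]]
ft_force: [-0.5, -5.5, -0.4]
grip_width: 0.0274
gripper_force: 51.1
```

move_arm(jaw=[2,2,2,2], dp=[[0,0,0.15],[0,0,0.05],[0,0,0],[0,0,0]], turn=[[0,0,0],[0,0,0],[0,0,0],[0,0,0]])

```text
time_s: 25.57
position: [0.5519, 0.0593, 0.172]
tool_rot: [[-1.0, 0.016, -0.0], [0.016, 1.0, -0.001], [0.0, -0.001, -1.0]]
ft_force: [-0.9, -4.8, 0.7]
grip_width: 0.0271
gripper_force: 51.1
```

move_arm(jaw=[2,2,3.5,5,7,8.5,8.5,8.5,8.5,8.5,8.5,8.5], dp=[[0,0,0.1],[0,0,0],[0,0,0],[0,0,0],[0,0,0],[0,0,0],[0,0,0],[0,0,0],[0,0,-1],[0,0,-2],[0,0,-3],[0,0,-3]], turn=[[0,0,0],[0,0,0],[0,0,0],[0,0,0],[0,0,0],[0,0,0],[0,0,0],[0,0,0],[0,0,0],[0,0,0],[0,0,0],[0,0,0]])

```text
time_s: 26.57
position: [0.5516, 0.0599, 0.2631]
tool_rot: [[-1.0, 0.016, -0.001], [0.016, 1.0, 0.0], [0.001, 0.0, -1.0]]
ft_force: [0.3, 0.5, -0.5]
grip_width: 0.0848
gripper_force: 0.0
```

move_arm(jaw=[8.5,8.5,8.5,8.5,8.5,8.5,8.5,8.5], dp=[[0,0,-2],[3,-1,0],[3,-1,0],[3,-1,0],[3,-1,0],[0,0,0],[0,0,0],[0,0,0]], turn=[[0,0,0],[0,0,0],[0,0,0],[0,0,0],[0,0,0],[0,0,0],[0,0,0],[0,0,0]])

```text
time_s: 27.23
position: [0.4319, 0.0217, 0.2823]
tool_rot: [[-1.0, 0.016, 0.002], [0.016, 1.0, -0.0], [-0.002, -0.0, -1.0]]
ft_force: [-1.0, 0.4, 0.0]
grip_width: 0.0851
gripper_force: 0.0
```

```bash
python3 tip.py k | head -14; sed -i "s/^for cam,f in .*/for cam,f in (('top','ktop'),('side','kside')):/" needletop.py; python3 needletop.py 2>/dev/null
```

```text
[0.4319 0.0217 0.2823] [-0.9928  0.4102  0.0166] [ -12.9005    7.6327   85.6084    0.0119   86.6656 -101.983 ]
grasp [0.4319 0.0217 0.3013]
screwdriver_grip side [328.8064 218.9184] 0.68
screwdriver_grip top [333.7216 126.6816] 0.74
   tri [0.559  0.0505 0.1825] [np.float64(1.3837767943402217), np.float64(1.1934561075754782)]
block_hole side [321.3824 238.8864] 0.39
guard_mouth side [262.0928 184.704 ] 0.96
guard_mouth top [223.5904 170.6112] 0.98
   tri [0.4723 0.3027 0.0822] [np.float64(2.668337769680493), np.float64(2.685477227800318)]
screwdriver side [324.5056 236.1984] 0.71
screwdriver top [320.6144 136.0896] 0.68
   tri [0.557  0.0684 0.1194] [np.float64(1.2547010890476713), np.float64(1.0704063440067406)]
side mask 0.88 542 320 338 201 251
201 330.5 6
ktop centre 30.8 32.3 [42.6 46.9] 178 (np.float64(1.3), 39) (np.float64(1.38), 41) (np.float64(1.24), 40) (np.float64(1.34), 40) (np.float64(1.26), 40)
kside centre 29.6 30.9 [47.9 51.8] 27 (np.float64(1.18), 56) (np.float64(1.26), 57) (np.float64(1.1), 53) (np.float64(1.22), 55) (np.float64(1.12), 55)
```

```bash
python3 -c "
from rig import ticket
print(ticket.close_job())"
```

```text
the job is handed in; nothing more can be done
None
```

The job is handed in at about 27 s: the gauge needle reads about 1.2, inside the green sector (1.00 to 1.36), and the screwdriver is back standing in its hole in the block with the gripper clear of it.

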